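# Take the long ruler out of the part-opening desk drawer

### The job

Pull the drawer of the little desktop unit out until you feel it come up against its stop. It does not open far enough for the long safety ruler inside to be lifted straight out, so take the ruler, tilt its front end up and draw it out slantwise between the drawer front and the unit's top, gently, without forcing it. Finish holding the ruler still and level in the air, all of it a good hand's width higher than the unit's top, with the drawer left fully out and the plant, mug and stapler undisturbed; do not put the ruler down or let go.

Things in the scene. Friction and masses are not known exactly. Their poses are not given: they have to be found in the camera images.
- unit: Fixed low desktop drawer unit, grey with one cream drawer front, 400 deep (x) x 270 wide (y) x 118 high. Origin: centre of its underside, on the desk. Its x axis points from the drawer front to the back (the drawer slides out along -x), z up. Front at x = -200. The top board, 12 thick, covers x = -200 to 200; its underside is 106 above the desk.
- opening_edge (a point): Middle of the lower front edge of the unit's top board (unit frame -200, 0, 106 mm): what is in the drawer behind this edge is covered by the top board.
- drawer (a joint): How far the drawer is out, in m: 0 shut, growing as it slides out along the unit's -x. Starts shut or up to 30 mm ajar, slides with light friction (about 1.5 N), stays where left, and meets a firm stop between 180 and 220 mm; then 160 to 205 mm of its inside lies open in front of the top board. Inside length 370 mm, floor 16 mm above the desk, side and back walls up to 70 mm above the desk.
- drawer_handle (a point): Middle of the drawer's steel bar handle: a level bar 101 long over its ends, 11 thick (29 free behind it), along the unit's y, 35 in front of the front panel and 85 above the desk. Moves with the drawer.
- drawer_front_top (a point): Middle of the upper edge of the drawer's front panel (centre of its 16 thickness), 102 above the desk and 86 above the drawer's floor. Moves with the drawer. A divider, top 46 above the desk, runs lengthwise 60 to the unit's -y side of the middle: beyond it a pen compartment (marker and small box, free to slide), on its +y side the 173 wide compartment with the ruler.
- ruler: Loose aluminium safety ruler, 320 long (x) x 44 wide (y), 4 thick, with a rib along its middle to grip from above: 12 wide, 300 long, its top 24 above the underside. Origin: centre of the underside, z up. 0.1 to 0.2 kg. Lies flat on the drawer's floor, about lengthwise (within 4 degrees), x axis to the back of the unit; rides along when the drawer is pulled at moderate speed.
- ruler_front (a point): Middle of the ruler's end nearest the drawer front (ruler frame -160, 0, 2 mm).
- ruler_rear (a point): Middle of the ruler's end towards the back of the unit (ruler frame 160, 0, 2 mm).
- plant: Small grey pot with a green plant, 76 across, about 130 high, standing on the rear half of the unit's top. Origin at the centre of its underside. Leave alone.
- mug: White mug, 80 across, 92 high, on the desk. Origin at the centre of its underside. Leave alone.
- stapler: Black stapler, 140 x 36 x 53 high, on the desk. Origin at the centre of its underside. Leave alone.

How it is judged:
By the outcome, as a careful person would: the job done as asked, in the order asked, and still so for the second after the job is handed in, while the arm keeps its last pose, push and grip.
It also fails if it takes over 58 s, if anything falls off the work surface, if the arm or the gripper's body presses on something with over 40 N, if the wrist force passes 120 N, or if a joint passes its speed limit or range.

### The arm

A 6-joint arm with a two-finger parallel gripper is mounted at the origin on the work surface. World frame = base frame: x ahead of the robot, y to its left, z up, the work surface at z = 0. Lengths are in m, angles in rad, forces in N, time in s.
With the tool pointing down it reaches from about 0.375 to 0.925 m from the base axis. Payload 5.7 kg.
Tool frame: the origin (TCP) lies between the finger pads; the fingertips stand 11 mm ahead of it and the grasp point (between the pads) lies 8 mm behind it; y points along the fingers, z is the direction in which the jaws open and shut, and the axes are right-handed (so a half turn about y gives the same grasp; the last joint's range is limited). The gripper opens to 88 mm and grips with 3 to 60 N. Pads are 20 mm wide; open, the fingers measure 115 mm over their backs; the gripper's body (75 mm by 178 mm) begins 61 mm behind the grasp point.
Start: joints at [-1.27, 0.359, 1.51, -0, 1.272, -0.115], TCP at [0.242, -0.549, 0.234] pointing down, gripper open.
Joint ranges: [-2.97, 2.97], [-1.01, 2.36], [0.21, 2.38], [-0.96, 4.11], [0.2, 2.71], [-2.98, 2.98]. Speed limits (rad/s): [2.39, 2.39, 3.14, 3.14, 3.14, 3.14].

### API

Orientations are given as a unit quaternion [x, y, z, w].
In Python, from rig import r gives the robot as it stands.
- The arm moves only by the tool send_rows, never from a script. Its argument "deltas" is a list of rows, each a list of 7 numbers: the shift along the world's x, y, z in cm, then the turn, a rotation vector about the world's x, y, z in rad, then the gripper's target within -1 to 1 (shut at 1, half-way at 0, fully open at -1). In form: [[x, y, z, ax, ay, az, jaw], ...]. A call has 1 to 12 rows; each row is the pose to reach, as a shift and turn from the pose commanded when the call began; what a row does not reach only later rows make up. A row lasts 1/10 s, in which the tool goes at most 50 mm and 8.59 degrees, less where a joint would pass 70% of its speed; a pose out of reach is approached as far as the arm can. A call with a gripper value outside its range is refused whole. The fingers move at their own pace and stop on an object; the grip force is fixed at half the most. Time passes only in rows, so rows that repeat a pose let the fingers close. It gives the time, the measured TCP pose, the force and the opening at its end, in the units of the state.
- r.read_state(): the state, without advancing time (a new reading comes with each control period).
- r.get_image(name): name is "scene" or "top" or "wrist"; returns the picture (400x640x3 uint8, blue, green, red); there is no depth.
- r.get_calibration(name): a dict with "fov_y" (degrees; the focal length in pixels is half the picture's height over the tangent of half this angle, whatever the lens; pixels are square), "cx", "cy" (the principal point, pixels), "distortion" ([k1, k2, p1, p2, k3] as OpenCV has them; the pictures are not rectified), "pose" (4x4, takes a point from camera to world coordinates). Camera axes: x right, y up, looking along -z (the intrinsics and any distortion apply to the point x, -y, -z); pixel columns grow to the right and rows downward; lengths in m; the calibration is good to about 2 mm. A picture is of the moment at which its call begins: read the wrist's pose just before it. get_calibration takes no time and is no camera call; for the wrist camera it gives the pose at the moment of the call.
- r.hand_in(): hands the job in, once; it reports no verdict.
Trained networks look in the newest picture that a camera, given by its name, has taken for a name from the list of things; names that differ only in an ending like _2 or _b are one class to them, and where a whole thing is asked for, a point or a joint stands for the part that bears it (a point fixed in the world has none). Each returns a list of dicts, best first, with "confidence" (0 to 1); they miss things now and then, are a little off and sometimes report something else, mostly with a low value. They report only what shows in the picture. A call takes as long as a camera call.
- r.boxes_of(camera, query): "centre" ([x, y, z] in m, in the coordinates of the camera as it stood for that picture, good to about 4 mm: the middle of the surface that is visible of it).
- r.cut_out(camera, query): "pixels" (400x640 bool, what is visible of it).
The state is a dict: "time": time; "joints": joint angles; "joint_vel": joint speeds; "effort": joint torques, N m; "tool_pos": TCP position; "eef_rot": TCP orientation; "force": force on the tool from outside, world axes, zero at the start; "torque": the same for the moment, N m; "opening": opening from 0.0 (shut) to 1.0 (fully open).
Only numpy, scipy, OpenCV 4.12 (cv2) and the standard library are available. Lean on these libraries where they do the work, as an engineer would, in place of code of your own. Each camera call takes 0.05 s, during which the arm holds its last target. There are 200 camera calls.

## Working session

There is one attempt and no reset: what is moved stays moved. The work goes in short steps, Python scripts to look and compute and a tool call to move; the robot and the scene stay as the last step left them, time stands still between calls to the robot, and variables do not carry over. Pictures are saved under pics/ and viewed, about 8 in all and at most 12, crops included, and the job is handed in when it is done.

Besides the shell and the picture viewer there is one more tool, called after "Call:" as name([rows], argument=value, ...), one row to a line, values as JSON. send_rows: Moves the arm, as the interface text tells. Its arguments: {"type":"object","properties":{"deltas":{"type":"array","items":{"type":"array","items":{"type":"number"}}}},"required":["deltas"]}

```bash
mkdir -p pics; cat > h.py <<'E'
import numpy as np, cv2
from rig import r
from scipy.spatial.transform import Rotation as R
def K(c):
    f=200/np.tan(np.radians(c["fov_y"])/2)
    return np.array([[f,0,c["cx"]],[0,f,c["cy"]],[0,0,1.]])
def ray(c,px):
    u=cv2.undistortPoints(np.array(px,float).reshape(-1,1,2),K(c),np.array(c["distortion"],float)).reshape(-1,2)
    P=np.array(c["pose"]); d=np.c_[u[:,0],-u[:,1],-np.ones(len(u))]@P[:3,:3].T
    return P[:3,3],d
def onz(c,px,z):
    o,d=ray(c,px); return o+d*((z-o[2])/d[:,2])[:,None]
def proj(c,X):
    P=np.array(c["pose"]); p=(np.array(X,float).reshape(-1,3)-P[:3,3])@P[:3,:3]
    return cv2.projectPoints(p*[1,-1,-1],np.zeros(3),np.zeros(3),K(c),np.array(c["distortion"],float))[0].reshape(-1,2)
def w(c,p): P=np.array(c["pose"]); return P[:3,:3]@np.array(p)+P[:3,3]
E
python3 - <<'E'
from h import *
s=r.read_state(); print(s)
for n in("scene","top"):
    im=r.get_image(n); cv2.imwrite(f"pics/{n}0.png",im); c=r.get_calibration(n); print(n,np.round(c["pose"],3).tolist(),c["fov_y"],c["distortion"])
    for q in("unit","drawer_handle","drawer_front_top","opening_edge","plant","mug","stapler","ruler"):
        print(q,[(np.round(w(c,b["centre"]),3).tolist(),round(b["confidence"],2)) for b in r.boxes_of(n,q)[:2]])
E
```

```text
{'time': 0.0, 'joints': array([-1.27009481e+00,  3.59491273e-01,  1.51142507e+00, -1.07109951e-05,
        1.27252367e+00, -1.15096605e-01]), 'joint_vel': array([-0.00017659, -0.00170443, -0.00131916, -0.00174403, -0.00151826,
        0.00060556]), 'effort': array([-7.21046617e-04, -5.15376484e+01, -2.70728230e+01,  6.73074089e-02,
        3.51020170e-02, -1.42982444e-04]), 'tool_pos': array([ 0.24214105, -0.54822765,  0.23282057]), 'eef_rot': array([-0.14601529,  0.69252992, -0.69122993,  0.14588703]), 'force': array([-0.67682598, -0.55997057, -0.334638  ]), 'torque': array([-0.01032124, -0.00505895, -0.04792295]), 'opening': 1.0007694486955205}
scene [[0.878, -0.308, 0.367, 1.049], [0.479, 0.561, -0.675, -0.927], [0.002, 0.769, 0.64, 0.975], [0.0, 0.0, 0.0, 1.0]] 47.478080401774946 [-0.05959837  0.          0.          0.          0.        ]
unit [([0.618, -0.317, 0.116], 0.63)]
drawer_handle [([0.552, -0.012, 0.086], 0.49)]
drawer_front_top [([0.557, -0.01, 0.084], 0.56)]
opening_edge [([0.617, -0.321, 0.116], 0.57)]
plant [([0.571, -0.383, 0.183], 0.7)]
mug [([0.677, 0.366, 0.06], 0.89)]
stapler [([0.412, 0.382, 0.033], 0.72)]
ruler [([0.616, -0.323, 0.115], 0.4)]
top [[-0.018, 0.983, -0.182, 0.264], [-1.0, -0.017, 0.007, 0.009], [0.004, 0.182, 0.983, 1.69], [0.0, 0.0, 0.0, 1.0]] 44.23602604285399 [0.05256372 0.         0.         0.         0.        ]
unit [([0.571, -0.234, 0.115], 0.94), ([0.55, -0.048, 0.099], 0.36)]
drawer_handle [([0.549, -0.043, 0.104], 0.98)]
drawer_front_top [([0.547, -0.043, 0.097], 0.7)]
opening_edge [([0.569, -0.231, 0.117], 0.57)]
plant [([0.552, -0.366, 0.186], 0.73)]
mug [([0.409, 0.385, 0.047], 0.27)]
stapler [([0.407, 0.385, 0.05], 0.61)]
ruler []
```

View pics/scene0.png

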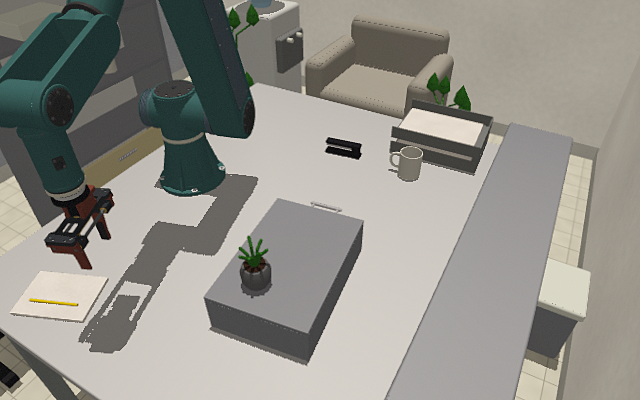

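View pics/top0.png

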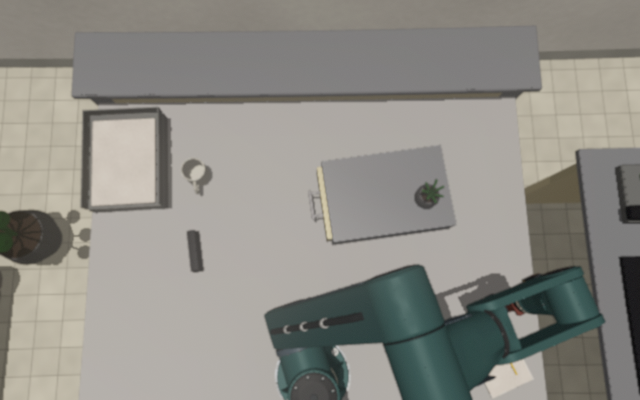

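Scene view: the unit's front faces world +y, with the handle at about (325,207) and the mug and stapler well off to the side. Top view: unit top corners at about (321,161), (442,147), (455,225) and (331,242), handle at (315,205). Next I fit the unit pose.

```bash
python3 - <<'E'
from h import *
from scipy.optimize import least_squares
loc=np.array([[-.2,-.135,.118],[-.2,.135,.118],[.2,.135,.118],[.2,-.135,.118]])
obs={}
for n,cl in(("scene",[(278,200),(363,222),(308,333),(205,297)]),("top",[(331,242),(321,161),(442,147),(455,225)])):
    im=cv2.imread(f"pics/{n}0.png",0)
    p=cv2.cornerSubPix(im,np.array(cl,np.float32).reshape(-1,1,2),(5,5),(-1,-1),(3,50,.01)).reshape(-1,2)
    c=r.get_calibration(n); obs[n]=(c,p); print(n,p.round(1).tolist()); print(onz(c,p,.118).round(4).tolist())
E
```

```text
scene [[277.3999938964844, 197.39999389648438], [363.3999938964844, 220.5], [307.29998779296875, 333.1000061035156], [203.0, 296.6000061035156]]
[[0.4249, -0.074, 0.118], [0.6927, -0.0442, 0.118], [0.7403, -0.4376, 0.118], [0.4737, -0.4703, 0.118]]
top [[328.6000061035156, 239.39999389648438], [319.29998779296875, 163.5], [440.0, 144.1999969482422], [455.79998779296875, 224.10000610351562]]
[[0.4294, -0.0589, 0.118], [0.6807, -0.0345, 0.118], [0.7391, -0.4353, 0.118], [0.4719, -0.4684, 0.118]]
```

```bash
cat >> h.py <<'E'
YAW=np.radians(-83.2); UX=np.array([np.cos(YAW),np.sin(YAW),0]); UY=np.array([-UX[1],UX[0],0]); UZ=np.array([0,0,1.])
U0=np.array([.5825,-.2550,0]); UR=np.c_[UX,UY,UZ]
def tou(p): return (np.asarray(p)-U0)@UR
def tow(p): return np.asarray(p)@UR.T+U0
E
python3 - <<'E'
from h import *
ims=[]
for n in("scene","top"):
    im=cv2.imread(f"pics/{n}0.png"); c=r.get_calibration(n)
    for q in("drawer_handle","drawer_front_top"):
        for b in r.cut_out(n,q)[:1]:
            m=b["pixels"]; ys,xs=np.nonzero(m); print(n,q,b["confidence"],m.sum(),xs.min(),xs.max(),ys.min(),ys.max())
    g=np.array([[-.2,y,.118] for y in(-.135,.135)]+[[.2,y,.118] for y in(-.135,.135)])
    hb=np.array([[-.2-d,y,.085] for d in(.035,.055) for y in(-.05,.05)])
    z=4; x0,y0=(230,170) if n=="scene" else (290,120)
    cr=cv2.resize(im[y0:y0+130,x0:x0+180],None,fx=z,fy=z,interpolation=2)
    for p,col in[(x,(0,0,255)) for x in proj(c,tow(g))]+[(x,(0,255,0)) for x in proj(c,tow(hb))]:
        cv2.circle(cr,tuple(((p-[x0,y0]+.5)*z).astype(int).tolist()),3,col,-1)
    ims.append(cr[:300] if n=="scene" else cr[90:390])
cv2.imwrite("pics/a.png",np.vstack(ims))
s=r.read_state(); M=R.from_quat(s["eef_rot"]).as_matrix(); print(M.round(3))
E
```

```text
scene drawer_handle 0.71 112 311 340 201 211
scene drawer_front_top 0.52 71 311 338 202 211
top drawer_handle 0.76 686 308 332 167 242
top drawer_front_top 0.75 497 309 331 168 241
[[-0.915 -0.     0.404]
 [-0.404  0.    -0.915]
 [-0.    -1.    -0.   ]]
```

View pics/a.png

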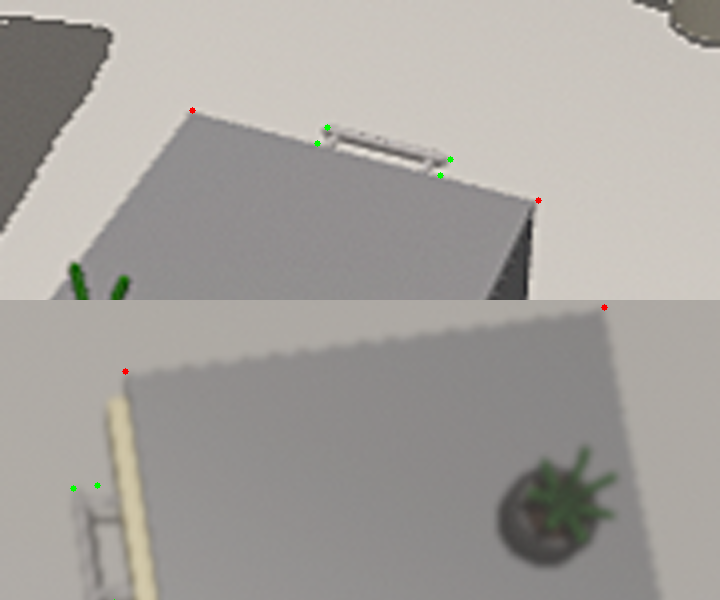

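The handle bar sits at unit x ≈ -0.250 and y ≈ 0, which is world (0.553, -0.007). That agrees with the network. I move above it with the jaws along the unit's x.

Call:
send_rows([
  [31.1,54.1,5,0,0,-0.297,0.36],
  [31.1,54.1,5,0,0,-0.297,0.36],
  [31.1,54.1,5,0,0,-0.297,0.36],
  [31.1,54.1,5,0,0,-0.297,0.36],
  [31.1,54.1,5,0,0,-0.297,0.36],
  [31.1,54.1,5,0,0,-0.297,0.36],
  [31.1,54.1,5,0,0,-0.297,0.36],
  [31.1,54.1,5,0,0,-0.297,0.36],
  [31.1,54.1,5,0,0,-0.297,0.36],
  [31.1,54.1,5,0,0,-0.297,0.36],
  [31.1,54.1,5,0,0,-0.297,0.36],
  [31.1,54.1,5,0,0,-0.297,0.36],
])

```text
time: 2.3
tool_pos: [0.5412, -0.0283, 0.282]
eef_rot: [0.042, -0.706, 0.706, -0.042]
force: [0.6, -0.2, -0.4]
opening: 0.319
```

Call:
send_rows([
  [0,0,0,0,0,0,0.36],
  [0,0,0,0,0,0,0.36],
  [0,0,0,0,0,0,0.36],
  [0,0,0,0,0,0,0.36],
])

```text
time: 2.7
tool_pos: [0.5396, -0.0317, 0.2814]
eef_rot: [0.042, -0.706, 0.706, -0.041]
force: [-0.0, 0.0, -0.2]
opening: 0.321
```

```bash
python3 - <<'E'
from h import *
s=r.read_state(); M=R.from_quat(s["eef_rot"]).as_matrix(); print(s["time"],s["tool_pos"],s["joints"].round(2),M.round(3).tolist(),s["force"],s["opening"])
c=r.get_calibration("wrist"); im=r.get_image("wrist")
for q in("drawer_handle",):
  for b in r.boxes_of("wrist",q): print(q,w(c,b["centre"]).round(3),tou(w(c,b["centre"])).round(3),b["confidence"])
for x in(-.245,-.25,-.255):
  for y in(-.05,.05):
    p=proj(c,tow([x,y,.0905]))[0]; cv2.circle(im,tuple(p.round().astype(int).tolist()),1,(0,0,255) if x==-.25 else (0,255,0),-1)
cv2.imwrite("pics/w1.png",im)
E
```

```text
2.7 [ 0.5396456  -0.03166928  0.28138478] [-0.19  0.23  1.57 -0.    1.34  1.27] [[-0.993, -0.001, 0.117], [-0.117, -0.0, -0.993], [0.001, -1.0, 0.0]] [-0.03147146  0.02426671 -0.22030057] 0.32148652075527867
drawer_handle [ 0.562 -0.037  0.101] [-0.219  0.005  0.101] 0.56
```

View pics/w1.png

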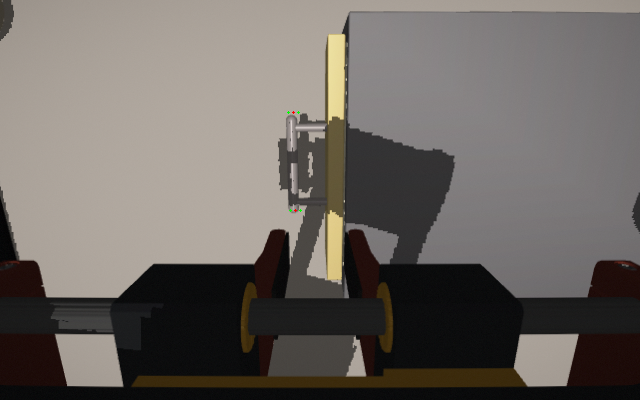

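The wrist view confirms the handle: the bar at column 293, rows 113–210, coincides with the projected u = -0.250 points. I move over it and descend.

Call:
send_rows([
  [1.3,2.5,0,0,0,0,0.36],
  [1.3,2.5,-5,0,0,0,0.36],
  [1.3,2.5,-9,0,0,0,0.36],
  [1.3,2.5,-13,0,0,0,0.36],
  [1.3,2.5,-15.5,0,0,0,0.36],
  [1.3,2.5,-17.5,0,0,0,0.36],
  [1.3,2.5,-19,0,0,0,0.36],
  [1.3,2.5,-20.4,0,0,0,0.36],
  [1.3,2.5,-20.4,0,0,0,0.36],
])

```text
time: 3.7
tool_pos: [0.5518, -0.0061, 0.0759]
eef_rot: [-0.043, 0.706, -0.706, 0.04]
force: [0.1, 0.7, 0.6]
opening: 0.322
```

Call:
send_rows([
  [0,0,0,0,0,0,1],
  [0,0,0,0,0,0,1],
  [0,0,0,0,0,0,1],
  [0,0,0,0,0,0,1],
  [0,0,0,0,0,0,1],
])

```text
time: 4.2
tool_pos: [0.5541, -0.0056, 0.0785]
eef_rot: [0.041, -0.706, 0.706, -0.043]
force: [-0.6, -1.8, 6.0]
opening: 0.115
```

Gripped: the opening of about 10–11 mm matches the bar. I pull along -UX.

Call:
send_rows([
  [-0.06,0.5,0,0,0,0,1],
  [-0.18,1.5,0,0,0,0,1],
  [-0.3,2.5,0,0,0,0,1],
  [-0.42,3.5,0,0,0,0,1],
  [-0.53,4.5,0,0,0,0,1],
  [-0.65,5.5,0,0,0,0,1],
  [-0.77,6.5,0,0,0,0,1],
  [-0.89,7.5,0,0,0,0,1],
  [-1.0,8.5,0,0,0,0,1],
  [-1.13,9.5,0,0,0,0,1],
  [-1.25,10.5,0,0,0,0,1],
  [-1.37,11.5,0,0,0,0,1],
])

```text
time: 5.4
tool_pos: [0.5399, 0.1098, 0.0784]
eef_rot: [0.042, -0.706, 0.706, -0.042]
force: [-1.7, -1.9, 6.5]
opening: 0.117
```

Call:
send_rows([
  [-0.1,0.8,0,0,0,0,1],
  [-0.18,1.5,0,0,0,0,1],
  [-0.26,2.2,0,0,0,0,1],
  [-0.34,2.8,0,0,0,0,1],
  [-0.4,3.4,0,0,0,0,1],
  [-0.48,4.0,0,0,0,0,1],
])

```text
time: 6.0
tool_pos: [0.5351, 0.1497, 0.0784]
eef_rot: [0.042, -0.706, 0.706, -0.042]
force: [-1.3, -1.5, 7.6]
opening: 0.114
```

Call:
send_rows([
  [-0.04,0.3,0,0,0,0,1],
  [-0.07,0.6,0,0,0,0,1],
  [-0.11,0.9,0,0,0,0,1],
  [-0.14,1.2,0,0,0,0,1],
  [-0.18,1.5,0,0,0,0,1],
])

```text
time: 6.5
tool_pos: [0.5332, 0.1646, 0.0784]
eef_rot: [0.042, -0.706, 0.706, -0.042]
force: [-1.0, -1.2, 7.1]
opening: 0.119
```

Call:
send_rows([
  [-0.04,0.3,0,0,0,0,1],
  [-0.07,0.6,0,0,0,0,1],
  [-0.11,0.9,0,0,0,0,1],
])

```text
time: 6.8
tool_pos: [0.5321, 0.1736, 0.0784]
eef_rot: [0.042, -0.706, 0.706, -0.042]
force: [-1.0, -0.3, 8.2]
opening: 0.119
```

Call:
send_rows([
  [-0.04,0.3,0,0,0,0,1],
  [-0.07,0.6,0,0,0,0,1],
])

```text
time: 7.0
tool_pos: [0.5317, 0.1768, 0.0784]
eef_rot: [0.043, -0.704, 0.708, -0.043]
force: [1.3, -23.6, 9.3]
opening: 0.117
```

A force of -23.6 N at 0.184 m of travel looks like the stop. I hold to confirm, then unload a little and release.

Call:
send_rows([
  [0,0,0,0,0,0,1],
  [0,0,0,0,0,0,1],
  [-0.02,0.1,0,0,0,0,1],
])

```text
time: 7.3
tool_pos: [0.5317, 0.1767, 0.0784]
eef_rot: [0.043, -0.704, 0.708, -0.043]
force: [0.8, -20.8, 9.1]
opening: 0.114
```

Call:
send_rows([
  [0.02,-0.3,0,0,0,0,0.36],
  [0.02,-0.3,0,0,0,0,0.36],
  [0.02,-0.3,0,0,0,0,0.36],
  [0.02,-0.3,0,0,0,0,0.36],
])

```text
time: 7.7
tool_pos: [0.5311, 0.178, 0.0774]
eef_rot: [-0.042, 0.706, -0.706, 0.042]
force: [0.1, 0.7, 0.3]
opening: 0.318
```

Call:
send_rows([
  [0,0,4,0,0,0,0.36],
  [0,0,9,0,0,0,0.0],
  [0,0,14,0,0,0.15,-0.3],
  [0.5,-3,18,0,0,0.3,-0.3],
  [1,-6,22,0,0,0.45,-0.3],
  [1.5,-10,25,0,0,0.6,-0.3],
  [2,-13,27,0,0,0.75,-0.3],
  [2.4,-16,27,0,0,0.9,-0.3],
  [2.4,-18,27,0,0,1.05,-0.3],
  [2.4,-18,27,0,0,1.2,-0.3],
  [2.4,-18,27,0,0,1.35,-0.3],
  [2.4,-18,27,0,0,1.5,-0.3],
])

```text
time: 8.9
tool_pos: [0.5551, -0.0023, 0.3473]
eef_rot: [0.513, -0.487, 0.487, -0.513]
force: [-0.7, -0.2, 0.1]
opening: 0.649
```

Call:
send_rows([
  [0,0,0,0,0,0.07,-0.3],
  [0,0,0,0,0,0.07,-0.3],
  [0,0,0,0,0,0.07,-0.3],
])

```text
time: 9.2
tool_pos: [0.5552, -0.002, 0.3474]
eef_rot: [0.528, -0.471, 0.47, -0.528]
force: [0.3, 0.5, -0.1]
opening: 0.649
```

```bash
python3 - <<'E'
from h import *
s=r.read_state(); M=R.from_quat(s["eef_rot"]).as_matrix(); print(s["time"],s["tool_pos"],s["joints"].round(2),M.round(3).tolist(),s["force"],s["opening"])
for n in("wrist","scene"):
  c=r.get_calibration(n); im=r.get_image(n); cv2.imwrite(f"pics/{n}2.png",im)
  for q in("drawer_handle","drawer_front_top","ruler","ruler_front","opening_edge"):
    for b in r.boxes_of(n,q)[:2]: print(n,q,w(c,b["centre"]).round(3),tou(w(c,b["centre"])).round(3),b["confidence"])
  print(proj(c,tow([[-.2,-.135,.118],[-.2,.135,.118],[-.434,0,.0905]])).round(1).tolist())
E
```

```text
9.2 [ 0.55523084 -0.00200242  0.34739946] [-0.13  0.21  1.44  0.    1.49 -0.24] [[0.114, -0.0, 0.993], [-0.993, 0.0, 0.114], [-0.0, -1.0, -0.0]] [ 0.32639279  0.51430826 -0.08969558] 0.6487631670125447
wrist drawer_handle [0.529 0.066 0.015] [-0.325 -0.015  0.015] 0.65
wrist drawer_front_top [0.527 0.065 0.018] [-0.325 -0.018  0.018] 0.87
wrist ruler [0.578 0.017 0.017] [-0.271  0.028  0.017] 0.98
wrist ruler [0.526 0.066 0.019] [-0.325 -0.018  0.019] 0.28
wrist ruler_front [0.577 0.017 0.023] [-0.271  0.027  0.023] 0.56
wrist ruler_front [0.529 0.063 0.015] [-0.322 -0.015  0.015] 0.56
wrist opening_edge [ 0.546 -0.029  0.072] [-0.229 -0.009  0.072] 0.93
[[199.3, 219.0], [430.1, 218.2], [313.5, 3.5]]
scene drawer_handle [0.529 0.115 0.048] [-0.374 -0.009  0.048] 0.66
scene drawer_front_top [0.532 0.118 0.046] [-0.376 -0.006  0.046] 0.6
scene ruler [ 0.603 -0.273  0.118] [0.02  0.018 0.118] 0.63
scene ruler [0.581 0.067 0.017] [-0.32   0.036  0.017] 0.49
scene opening_edge [ 0.604 -0.274  0.115] [0.021 0.019 0.115] 0.73
[[277.7, 197.1], [364.0, 219.7], [346.5, 171.6]]
```

View pics/wrist2.png

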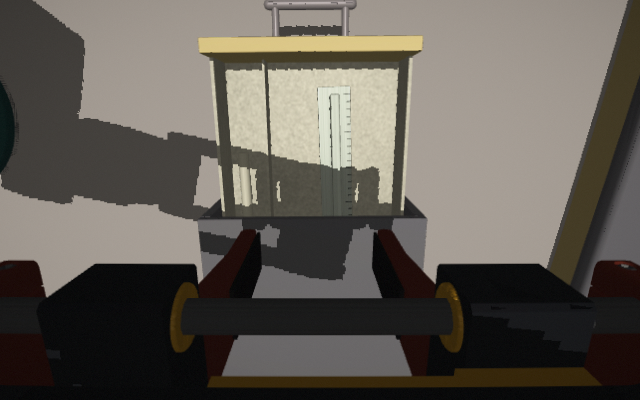

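View pics/scene2.png

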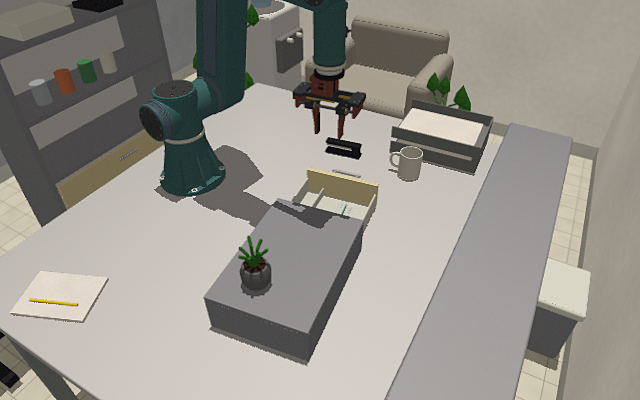

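The wrist view shows the drawer out, with the ruler's front edge at about (317–351, 87), its rib near column 335, and the top board's edge at row 217. I convert these to unit coordinates.

```bash
python3 - <<'E'
from h import *
c=r.get_calibration("wrist"); im=cv2.imread("pics/wrist2.png")
print("plate",[tou(x).round(4).tolist() for x in onz(c,[(317.5,87),(350.5,86.5),(320.5,214),(352,214)],.020)])
print("rib",[tou(x).round(4).tolist() for x in onz(c,[(331,95),(340,95)],.040)])
print("panel in/out top",[tou(x).round(4).tolist() for x in onz(c,[(311,52),(311,38)],.102)])
print("mid handle",tou(onz(c,[(310,5)],.0905)[0]).round(4))
cr=cv2.resize(im[75:220,300:370],None,fx=4,fy=4,interpolation=cv2.INTER_NEAREST); cv2.imwrite("pics/b.png",cr)
E
```

```text
plate [[-0.3518, 0.0041, 0.02], [-0.3523, 0.0481, 0.02], [-0.1745, 0.0082, 0.02], [-0.1744, 0.0543, 0.02]]
rib [[-0.3408, 0.0214, 0.04], [-0.3408, 0.033, 0.04]]
panel in/out top [[-0.3832, -0.003, 0.102], [-0.3972, -0.0029, 0.102]]
mid handle [-0.4322 -0.004   0.0905]
```

View pics/b.png

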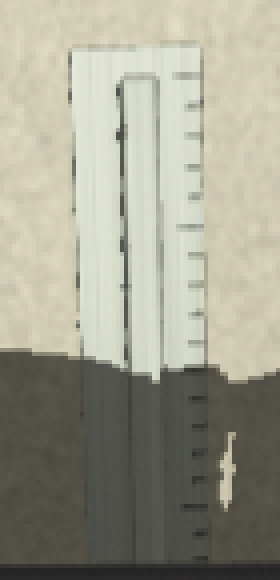

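```bash
python3 - <<'E'
from h import *
c=r.get_calibration("wrist"); s=r.read_state(); print((np.array(c["pose"])[:3,3]-s["tool_pos"]).round(3), tow([-.252,.030,.033])-s["tool_pos"])
E
```

```text
[-0.008  0.07   0.151] [ 0.02713433  0.00114193 -0.31453375]
```

Call:
send_rows([
  [2.7,0.1,-4,0,0,0.038,-0.3],
  [2.7,0.1,-8,0,0,0.038,-0.3],
  [2.7,0.1,-12,0,0,0.038,-0.3],
  [2.7,0.1,-16,0,0,0.038,-0.3],
  [2.7,0.1,-19,0,0,0.038,-0.3],
  [2.7,0.1,-21,0,0,0.038,-0.3],
  [2.7,0.1,-21,0,0,0.038,-0.3],
])

```text
time: 10.5
tool_pos: [0.58, -0.0011, 0.1346]
eef_rot: [0.538, -0.462, 0.458, -0.536]
force: [-0.6, -0.4, -0.7]
opening: 0.651
```

```bash
python3 - <<'E'
from h import *
c=r.get_calibration("wrist"); s=r.read_state(); im=r.get_image("wrist"); print(s["tool_pos"],tou(s["tool_pos"]),R.from_quat(s["eef_rot"]).as_matrix().round(3).tolist())
a=np.radians(1.9)
for d in(0,.05,.09,.12):
  for wd in(-.006,.006):
    p=proj(c,tow([-.341+d-wd*np.sin(a),.0272+d*np.tan(a)+wd,.040]))[0]; cv2.circle(im,tuple(p.round().astype(int).tolist()),1,(0,0,255),-1)
cv2.imwrite("pics/w3.png",im)
E
```

```text
[ 0.57996022 -0.00111143  0.1345713 ] [-0.25240331  0.0275395   0.1345713 ] [[0.153, -0.006, 0.988], [-0.988, 0.001, 0.153], [-0.002, -1.0, -0.006]]
```

View pics/w3.png

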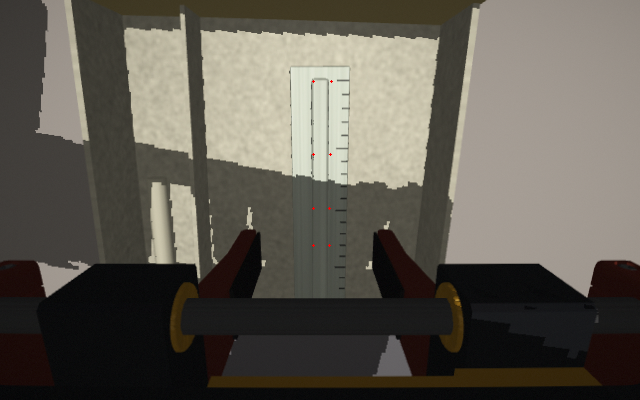

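The rib prediction matches the picture to about 1 px, with the rib at columns 312–329 parallel to the view. I descend.

Call:
send_rows([
  [0.2,0,-3,0,0,0,-0.3],
  [0.2,0,-6,0,0,0,-0.3],
  [0.2,0,-8,0,0,0,-0.3],
  [0.2,0,-9,0,0,0,-0.3],
  [0.2,0,-9.6,0,0,0,-0.3],
  [0.2,0,-9.6,0,0,0,-0.3],
  [0.2,0,-9.6,0,0,0,-0.3],
])

```text
time: 11.25
tool_pos: [0.5854, -0.0015, 0.0427]
eef_rot: [-0.537, 0.459, -0.461, 0.537]
force: [0.2, 0.6, -0.3]
opening: 0.65
```

Call:
send_rows([
  [-0.3,0,-0.4,0,0,0,-0.3],
  [-0.3,0,-0.7,0,0,0,-0.3],
  [-0.3,0,-0.9,0,0,0,-0.3],
  [-0.3,0,-0.9,0,0,0,-0.3],
])

```text
time: 11.65
tool_pos: [0.5811, -0.0013, 0.0323]
eef_rot: [0.537, -0.46, 0.46, -0.537]
force: [-0.7, -0.1, 0.3]
opening: 0.648
```

Call:
send_rows([
  [0,0,0,0,0,0,0.4],
  [0,0,0,0,0,0,0.7],
  [0,0,0,0,0,0,1],
  [0,0,0,0,0,0,1],
  [0,0,0,0,0,0,1],
  [0,0,0,0,0,0,1],
  [0,0,0,0,0,0,1],
])

```text
time: 12.35
tool_pos: [0.5814, -0.0014, 0.0326]
eef_rot: [-0.537, 0.46, -0.46, 0.537]
force: [-0.7, 0.1, 0.5]
opening: 0.137
```

Gripped at an opening of 12 mm, matching the rib. I lift slightly, then tilt the front up 0.3 rad about the ruler's cross axis, keeping the rear end about 3 mm off the floor.

Call:
send_rows([
  [0,0,0.4,0,0,0,1],
  [-0.03,0.2,0.8,0,0,0,1],
  [-0.05,0.3,1.2,0.0247,0.0038,0,1],
  [-0.08,0.5,1.7,0.0494,0.0076,0,1],
  [-0.08,0.5,2.2,0.0741,0.0113,0,1],
  [-0.08,0.5,2.7,0.0989,0.0151,0,1],
])

```text
time: 12.95
tool_pos: [0.5805, 0.004, 0.0601]
eef_rot: [-0.513, 0.486, -0.432, 0.56]
force: [0.3, -0.4, -0.8]
opening: 0.136
```

Call:
send_rows([
  [0,0,0.5,0.0247,0.0038,0,1],
  [0,0,1.0,0.0494,0.0076,0,1],
  [0,0,1.5,0.0741,0.0113,0,1],
  [0,0,2.0,0.0989,0.0151,0,1],
  [0,0,2.5,0.1236,0.0189,0,1],
  [0,0,3.0,0.1483,0.0226,0,1],
  [0,0,3.5,0.173,0.0264,0,1],
  [0,0,4.0,0.1977,0.0302,0,1],
  [0,0,4.0,0.1977,0.0302,0,1],
])

```text
time: 13.85
tool_pos: [0.5811, 0.0029, 0.1]
eef_rot: [-0.461, 0.535, -0.375, 0.6]
force: [0.2, -1.1, -1.1]
opening: 0.132
```

```bash
python3 - <<'E'
from h import *
s=r.read_state(); M=R.from_quat(s["eef_rot"]).as_matrix(); print(s["time"],s["tool_pos"],tou(s["tool_pos"]),M.round(3).tolist(),s["force"],s["torque"],s["opening"],s["joints"].round(2))
ims=[r.get_image("wrist")]; cs=r.get_image("scene")[140:260,230:422]; ims.append(cv2.resize(cs,(640,400),interpolation=cv2.INTER_CUBIC))
cv2.imwrite("pics/c.png",cv2.resize(np.vstack(ims),(480,600)))
E
```

```text
13.85 [0.58111699 0.00287541 0.09999804] [-0.25622514  0.02916019  0.09999804] [[0.146, -0.044, 0.988], [-0.944, 0.293, 0.152], [-0.296, -0.955, 0.001]] [ 0.15828117 -1.12073103 -1.05199273] [-0.16086977 -0.14204986 -0.0316806 ] 0.13191936555845174 [-0.29  0.53  1.64  0.3   1.11 -0.6 ]
```

View pics/c.png

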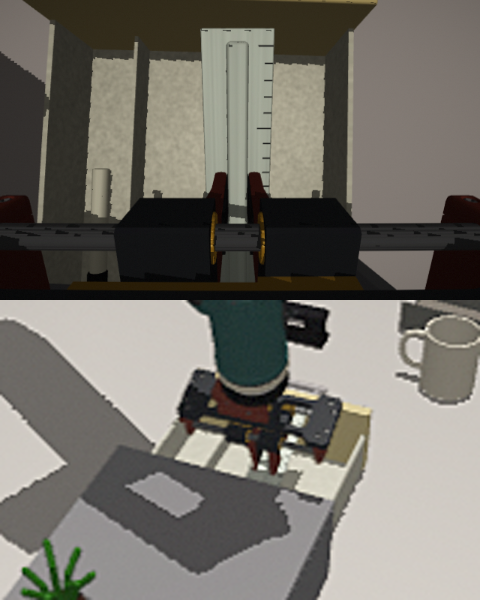

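```bash
cat >> h.py <<'E'
def rulerpts(s,dp=0,L=.100):
    # ruler points in world from tool pose; dp = extra pitch (front up) of ruler vs nominal in grip
    M=R.from_quat(s["eef_rot"]).as_matrix(); sg=np.sign(M[0,2]); ry=M[:,2]*sg; rz=-M[:,1]; rx=np.cross(ry,rz)
    Q=R.from_rotvec(ry*dp).as_matrix(); rx,rz=Q@rx,Q@rz
    o=s["tool_pos"]; f=lambda a,b,z:o+rx*(a-(.160-L))+ry*b+rz*z   # ruler origin is (.160-L) behind TCP
    f=lambda a,b,z:o+rx*(a+.160-L)+ry*b+rz*z
    return f
E
python3 - <<'E'
from h import *
c=r.get_calibration("wrist"); s=r.read_state()
for dp in(0,.03,.06):
    f=rulerpts(s,dp); h=-.0166
    print(dp,proj(c,[f(-.16,b,h+.004) for b in(-.022,.022)]+[f(-.15,0,h+.024)]).round(1).tolist(),"front z",f(-.16,0,h)[2].round(3),"rear z",f(.16,0,h)[2].round(3), "rear u",tou(f(.16,0,h)).round(3))
E
```

```text
0 [[266.9, 39.0], [366.7, 39.0], [316.8, 56.5]] front z 0.113 rear z 0.019 rear u [-0.052  0.036  0.019]
0.03 [[265.9, 36.8], [367.7, 36.8], [316.8, 56.3]] front z 0.116 rear z 0.013 rear u [-0.054  0.036  0.013]
0.06 [[264.9, 34.8], [368.7, 34.7], [316.8, 56.2]] front z 0.119 rear z 0.006 rear u [-0.057  0.036  0.006]
```

The pitch in the grip is unslipped: front corners seen at (268,37) and (364,37), predicted at (267,39) and (367,39). The slant clears both edges by about 16 mm, so I draw it out along its own axis.

Call:
send_rows([
  [-0.07,0.5,0.15,0,0,0,1],
  [-0.2,1.4,0.45,0,0,0,1],
  [-0.36,2.36,0.74,0,0,0,1],
  [-0.5,3.3,1.04,0,0,0,1],
  [-0.65,4.25,1.33,0,0,0,1],
  [-0.79,5.2,1.63,0,0,0,1],
  [-0.94,6.14,1.92,0,0,0,1],
  [-1.08,7.1,2.22,0,0,0,1],
])

```text
time: 14.75
tool_pos: [0.5696, 0.0756, 0.1221]
eef_rot: [-0.462, 0.535, -0.375, 0.6]
force: [0.5, 0.2, -2.3]
opening: 0.135
```

Call:
send_rows([
  [-0.15,0.95,0.3,0,0,0,1],
  [-0.3,1.9,0.6,0,0,0,1],
  [-0.43,2.83,0.89,0,0,0,1],
  [-0.58,3.78,1.18,0,0,0,1],
  [-0.72,4.72,1.48,0,0,0,1],
  [-0.86,5.66,1.78,0,0,0,1],
  [-1.0,6.6,2.07,0,0,0,1],
  [-1.15,7.55,2.37,0,0,0,1],
  [-1.3,8.5,2.66,0,0,0,1],
  [-1.44,9.44,2.96,0,0,0,1],
  [-1.58,10.4,3.26,0,0,0,1],
  [-1.58,10.4,3.26,0,0,0,1],
])

```text
time: 15.95
tool_pos: [0.5538, 0.18, 0.1548]
eef_rot: [-0.462, 0.535, -0.374, 0.6]
force: [-0.3, 0.1, -1.4]
opening: 0.137
```

```bash
python3 - <<'E'
from h import *
s=r.read_state(); print(s["time"],s["tool_pos"],s["force"],s["torque"],s["opening"],s["joints"].round(2))
im=r.get_image("wrist"); c=r.get_calibration("wrist"); f=rulerpts(s); h=-.0166
print("pred",proj(c,[f(-.16,b,h+.004) for b in(-.022,.022)]+[f(-.15,0,h+.024)]).round(1).tolist(),"front",f(-.16,0,h).round(3),"rear z",f(.16,0,h)[2].round(3), "rear u",tou(f(.16,0,h)).round(3))
cs=r.get_image("scene")[110:230,260:452]
cv2.imwrite("pics/d.png",cv2.resize(np.vstack([im,cv2.resize(cs,(640,400),interpolation=cv2.INTER_CUBIC)]),(480,600)))
E
```

```text
15.95 [0.55377058 0.17995767 0.15484734] [-0.3155325  0.1430427 -1.4461603] [-0.13938657 -0.09280186  0.01978373] 0.13715552288456592 [ 0.    0.42  1.67  0.33  1.11 -0.31]
pred [[266.9, 37.2], [366.8, 37.2], [316.9, 54.6]] front [0.538 0.279 0.169] rear z 0.074 rear u [-0.23   0.031  0.074]
```

View pics/d.png

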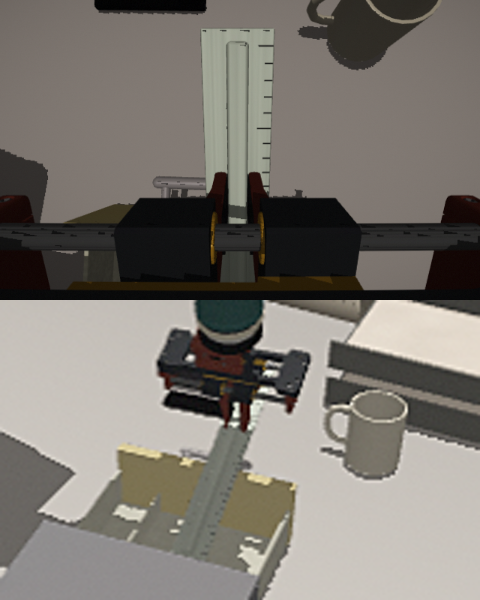

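The ruler's rear is clear of the top board's edge (u = -0.23), with the drawer still out and only its own weight showing in the force. I lift straight up and level it.

Call:
send_rows([
  [0,0.2,1,0,0,0,1],
  [0,0.4,2.5,0,0,0,1],
  [0,0.5,4.5,0,0,0,1],
  [0,0.5,6.5,0,0,0,1],
  [0,0.5,8.5,0,0,0,1],
  [0,0.5,10.5,-0.0494,-0.0076,0,1],
  [0,0.5,12.5,-0.0989,-0.0151,0,1],
  [0,0.5,14.5,-0.1483,-0.0226,0,1],
  [0,0.5,16,-0.1977,-0.0302,0,1],
  [0,0.5,17,-0.2471,-0.0378,0,1],
  [0,0.5,17.5,-0.2966,-0.0453,0,1],
  [0,0.5,17.5,-0.2966,-0.0453,0,1],
])

```text
time: 17.25
tool_pos: [0.5542, 0.1846, 0.3309]
eef_rot: [-0.537, 0.459, -0.46, 0.538]
force: [-0.6, -0.2, -0.9]
opening: 0.135
```

Call:
send_rows([
  [0,0,0,0,0,0,1],
  [0,0,0,0,0,0,1],
  [0,0,0,0,0,0,1],
  [0,0,0,0,0,0,1],
  [0,0,0,0,0,0,1],
])

```text
time: 17.75
tool_pos: [0.5539, 0.1833, 0.3291]
eef_rot: [0.537, -0.46, 0.46, -0.537]
force: [0.6, -0.0, -1.9]
opening: 0.129
```

```bash
python3 - <<'E'
from h import *
s=r.read_state(); print(s["time"],s["tool_pos"],R.from_quat(s["eef_rot"]).as_matrix().round(3).tolist(),s["force"],s["opening"])
im=r.get_image("wrist"); c=r.get_calibration("wrist"); h=-.0166
for dp in(0,.04):
    f=rulerpts(s,dp); X=[f(-.16,b,h+.004) for b in(-.022,.022)]+[f(-.15,0,h+.024)]
    print("pred wrist",proj(c,X).round(1).tolist(),"front z",f(-.16,0,h).round(3),"rear",f(.16,0,h).round(3))
cc=r.get_calibration("scene"); sc=r.get_image("scene")
f=rulerpts(s); x0,y0=250,60
cs=cv2.resize(sc[y0:y0+150,x0:x0+240],(640,400),interpolation=cv2.INTER_CUBIC)
for p in proj(cc,[f(a,b,h+.004) for a in(-.16,.16) for b in(-.022,.022)]+[tow([-.434,y,.0905]) for y in(-.05,.05)]):
    cv2.circle(cs,tuple(((p-[x0,y0]+.5)*8/3).astype(int).tolist()),3,(0,0,255),-1)
cv2.imwrite("pics/e.png",cv2.resize(np.vstack([im,cs]),(480,600)))
for n,q in(("scene","mug"),("scene","stapler"),("scene","plant"),("scene","drawer_handle")):
    print(q,[(w(cc,b["centre"]).round(3).tolist(),b["confidence"]) for b in r.boxes_of(n,q)[:1]])
E
```

```text
17.75 [0.55390216 0.18328183 0.32908848] [[0.153, -0.001, 0.988], [-0.988, 0.0, 0.153], [-0.0, -1.0, -0.001]] [ 0.61553394 -0.02977494 -1.94550821] 0.12887948984918088
pred wrist [[267.0, 39.4], [366.6, 39.4], [316.8, 57.0]] front z [0.539 0.282 0.313] rear [ 0.588 -0.034  0.312]
pred wrist [[265.7, 36.5], [367.9, 36.5], [316.8, 56.6]] front z [0.539 0.283 0.317] rear [ 0.587 -0.033  0.304]
mug [([0.675, 0.365, 0.058], 0.63)]
stapler [([0.435, 0.383, 0.02], 0.78)]
plant [([0.573, -0.384, 0.181], 0.61)]
drawer_handle [([0.531, 0.115, 0.046], 0.67)]
```

View pics/e.png

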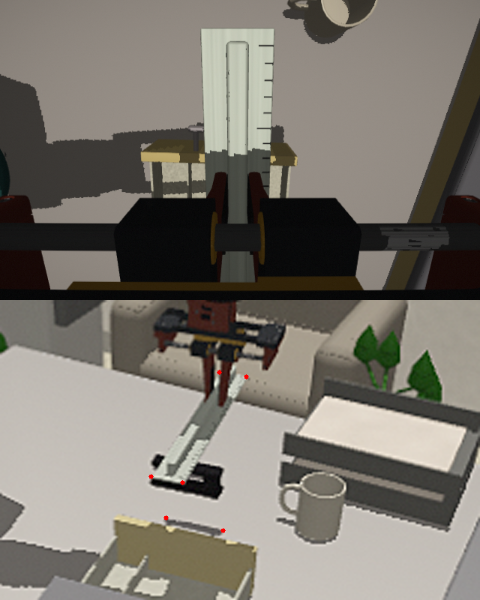

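The ruler sits where predicted and level, and the handle is at its fully-out position. The mug and plant have not moved.

```bash
python3 -c "
from h import *
s=r.read_state(); print(s['time'],abs(s['joint_vel']).max(),s['opening']); print(r.hand_in())"
```

```text
18.05 0.0021922375295252497 0.13599036303653436
the job is handed in; nothing more can be done
None
```

The job is done and handed in at 18 s. The drawer is fully out and the ruler is held still and level in the air.

- **Drawer:** I pulled it by its handle until it met the stop. Travel was about 184 mm, and the force rose from about 2 N to about 23 N and held while I waited. The last pictures show the handle still at that position.
- **Ruler:** I gripped it by the rib, tilted the front up about 17° and drew it out along its own axis. I planned about 16 mm clearance to both edges. The force readings between moves stayed under about 2.5 N, roughly the ruler's own weight.
- **Final hold:** the underside is at about 0.31 m, roughly 19 cm above the unit's top, and level within about a degree by the tool pose and pictures. The arm was at rest, and the grip opening still matched the 12 mm rib.
- **Other things:** the mug and plant were found within about 2 mm of where they started. The stapler's reading shifted about 2 cm (x 0.412 to 0.435). I put this down to the ruler partly hiding it in that view. The gripper never went near it, but I did not measure it again from an unobstructed view.

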